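# Lock the instrument's access panel with the hanging key and hold it on its gasket

## Robot

A 6-joint arm with a two-finger parallel gripper is mounted at the origin on the work surface. World frame = base frame: x ahead of the robot, y to its left, z up, the work surface at z = 0. Lengths are in m, angles in rad, forces in N, time in s.
With the tool pointing down it reaches from about 0.4 to 0.925 m from the base axis. Payload 12.5 kg.
Tool frame: the origin (TCP) lies midway between the tips of the shut fingers; the grasp point (between the pads) lies 19 mm behind it (ctrl.pinch_z is the distance from the TCP to the grasp point, in m); z points along the fingers, y is the direction in which the jaws open and shut (so a half turn about z gives the same grasp; the last joint's range is limited). The gripper opens to 95 mm and grips with 3 to 60 N. Pads are 20 mm wide; open, the fingers measure 119 mm over their backs; the gripper's body (75 mm by 180 mm) begins 59 mm behind the grasp point.
Start: joints at [-1.358, 0.491, 1.559, -0, 1.092, -0.106], TCP at [0.196, -0.594, 0.215] pointing down, gripper open.
Joint ranges: [-3.1, 3.1], [-0.84, 2.19], [0.05, 2.79], [-1.13, 4.28], [0.06, 2.93], [-2.69, 2.69]. Speed limits (rad/s): [2.22, 2.22, 2.79, 3.14, 3.14, 3.14].

## Interface

Orientations are given as [roll, pitch, yaw] about the fixed x, y, z axes, in that order (R = Rz(yaw) Ry(pitch) Rx(roll)).
In Python, from cell import ctrl, vision, find_in, trace gives the robot as it stands.
- The arm moves only by the tool drive_tool, never from a script. Its argument "commands" is one flat list of numbers, 5 for each row, row after row: the shift along the tool's x, y, z in cm, then the turn about the tool's z in rad, then the closure, from 0 (fully open) to 1 (shut). A call has 1 to 20 rows; each row is the pose to reach, as a shift and turn from the pose commanded when the call began, along the tool's axes at that moment; what a row does not reach only later rows make up. A row lasts 1/8 s, in which the tool goes at most 62.5 mm and 10.7 degrees, less where a joint would pass 70% of its speed; a pose out of reach is approached as far as the arm can. A call with a gripper value outside its range is refused whole. The fingers move at their own pace and stop on an object; "squeeze" is the grip in N (left out, the last holds). Time passes only in rows, so rows that repeat a pose let the fingers close. It gives the time, the measured TCP pose, the force and the opening at its end, in the units of the state.
- ctrl.get_obs(): the state, without advancing time (a new reading comes with each control period).
- vision.snapshot(name): name is "side" or "top"; returns (picture, depth): 384x512x3 uint8, red, green, blue; 384x512 float32, m along the optical axis (not along the pixel's ray), 0 where there is no reading.
- vision.calibration(name): a dict with "fx", "fy", "cx", "cy" (pixels), "pose" (4x4, takes a point from camera to world coordinates). Camera axes: x right, y down, z forward; pixel columns grow to the right and rows downward; lengths in m; the calibration is good to about 2 mm. A picture is of the moment at which its call begins. calibration takes no time and is no camera call.
- ctrl.job_done(): hands the job in, once; it reports no verdict.
Trained networks look in the newest picture that a camera, given by its name, has taken for a name from the list of things; names that differ only in an ending like _2 or _b are one class to them, and where a whole thing is asked for, a point or a joint stands for the part that bears it (a point fixed in the world has none). Each returns a list of dicts, best first, with "p" (0 to 1); they miss things now and then, are a little off and sometimes report something else, mostly with a low value. They report only what shows in the picture. A call takes as long as a camera call. They do not tell look-alikes from the thing itself.
- find_in(camera, thing): "point" ([x, y, z] in m, in the coordinates of the camera as it stood for that picture, good to about 4 mm: the middle of the surface that is visible of it).
- trace(camera, thing): "mask" (384x512 bool, what is visible of it).
The state is a dict: "time": time; "joints": joint angles; "joint_velocities": joint speeds; "joint_torque": joint torques, N m; "tool_pos": TCP position; "orientation": TCP orientation; "force": force on the tool from outside, world axes, zero at the start; "wrist_torque": the same for the moment, N m; "gripper_width": finger opening in m.
Only numpy, scipy, OpenCV 4.12 (cv2) and the standard library are available. Lean on these libraries where they do the work, as an engineer would, in place of code of your own. Each camera call takes 0.05 s, during which the arm holds its last target. There are 200 camera calls.

## Task

Lift the orange paddle key up and off its forked hook, put its blade into the slot of the round steel fastener on the instrument's blue access panel, and turn the fastener clockwise (seen from above) until the slot lines up with the two yellow marks. Then press the panel fully down onto its frame with the key, and finish like that: still gripping the key, blade in the slot, panel held down for the leak test. Leave the bottles and the beaker where they stand.

Things in the scene. Friction and masses are not known exactly. Their poses are not given: they have to be found in the camera images.
- key: Loose key, about 0.12 kg, hanging blade down. Origin: centre of its orange paddle, z up. Paddle 40 mm wide (x), 10 thick (y: grip across this), 50 tall. Black flange 34 x 34 mm, 25 to 31 mm below the origin, rests on the hook. Below: 12 mm steel shaft, then a flat blade 26 mm wide (along x), 5 thick, 16 tall, with a wedge tip ending 103.5 mm below the origin. A half turn about z changes nothing.
- key_tip (a point): Bottom end of the key's blade, on the key's axis, 103.5 mm below the paddle's centre; axes as the key's.
- hook_stand: Fixed stand with a forked hook. Origin on the table under the key. Two level prongs along its x, 18 mm apart inside, tops 110 mm above the table, open to -x, where their ends (29 mm from the key's axis) turn up 10 mm; a 110 mm tall post stands 55 mm to +x. The key hangs with its x axis along the prongs: lift it straight up through the fork, or 15 mm up and then out to -x.
- instrument: Fixed white bench instrument 240 (x) x 200 (y) x 80 mm high, origin under its centre. On its top a dark frame 204 x 176 mm, rising to 88 mm, surrounds the blue access panel (180 x 152 x 8 mm), whose top is at 94 mm when up and at 88 mm, level with the frame, when fully down.
- panel (a joint): How far the panel is pressed down, m: 0 = up on its springy gasket, 0.006 = fully down. It starts to move at about 2 N, is fully down at about 9 N, and springs back when let go.
- fastener (a joint): Angle of the fastener, rad; grows clockwise seen from above. 0 = slot along the instrument's y, 1.571 = slot in line with the two yellow marks (along the instrument's x). It stops at 0 and, slightly past the marks, at 1.66, which still counts as aligned. Starts between 0 and 0.5; friction about 0.06 N m, more while pressed; stays where it is left.
- slot (a point): Centre of the slot's mouth, on the axis and top face of the round steel fastener (50 mm across, 12 mm above the panel, 106 mm above the table with the panel up). Turns with it: x along the slot, z up. Slot 8.5 mm wide, 32 to 36 long, 9 deep to its black floor. The blade has about 8 degrees of play in it: the key must be turned that much farther than the fastener.
- bottle_a: Clear bottle, white cap, 66 mm diameter, 150 mm tall; a bystander, origin under its centre. Leave it alone.
- bottle_b: Glass bottle, blue cap, 66 mm diameter, 150 mm tall; a bystander, origin under its centre. Leave it alone.
- bottle_c: Amber bottle, yellow cap, 66 mm diameter, 150 mm tall; a bystander, origin under its centre. Leave it alone.
- beaker: Glass beaker, 70 mm diameter, 90 mm tall; a bystander, origin under its centre. Leave it alone.
Mind the look-alikes: they are no part of the job. What is meant by the key is not turquoise, and is the smaller of those in its own colour.

How it is judged:
By the outcome, as a careful person would: the job done as asked, in the order asked, and still so for the second after the job is handed in, while the arm keeps its last pose, push and grip.
It also fails if it takes over 54 s, if anything falls off the work surface, if the arm or the gripper's body presses on something with over 40 N, if the wrist force passes 120 N, or if a joint passes its speed limit or range.

## Working session

There is one attempt and no reset: what is moved stays moved. The work goes in short steps, Python scripts to look and compute and a tool call to move; the robot and the scene stay as the last step left them, time stands still between calls to the robot, and variables do not carry over. Pictures are saved under pics/ and viewed, about 8 in all and at most 12, crops included, and the job is handed in when it is done.

Besides the shell and the picture viewer there is one more tool, called after "Request:" as name(argument=value, ...), one argument or row to a line, values as JSON. drive_tool: Moves the arm, as the interface text tells. Its arguments: {"type":"object","properties":{"commands":{"type":"array","items":{"type":"number"}},"squeeze":{"type":"number"}},"required":["commands"]}

```bash
ls; mkdir -p pics; cat > h.py <<'E'
import numpy as np, cv2
from cell import ctrl, vision, find_in, trace
def w(cam,p):
    T=np.array(vision.calibration(cam)["pose"]); return T[:3,:3]@np.asarray(p)+T[:3,3]
def px(cam,P):
    c=vision.calibration(cam);T=np.array(c["pose"]);q=T[:3,:3].T@(np.asarray(P)-T[:3,3])
    return np.round([c["fx"]*q[0]/q[2]+c["cx"],c["fy"]*q[1]/q[2]+c["cy"]],1)
def cloud(cam,d):
    c=vision.calibration(cam);T=np.array(c["pose"]);v,u=np.mgrid[:384,:512]
    P=np.stack([(u-c["cx"])/c["fx"]*d,(v-c["cy"])/c["fy"]*d,d],-1)
    return P@T[:3,:3].T+T[:3,3]
def save(n,im): cv2.imwrite("pics/"+n+".png",cv2.cvtColor(im,cv2.COLOR_RGB2BGR))
E
python3 - <<'E'
from h import *
s={}
for c in("side","top"):
    im,d=vision.snapshot(c); s[c]=im; np.savez(c+"0.npz",im=im,d=d)
    print(c,np.round(vision.calibration(c)["pose"],3).tolist(),vision.calibration(c)["fx"])
    for t in("key","hook_stand","slot","instrument"):
        for r in find_in(c,t): 
            P=w(c,r["point"]);print(t,round(r["p"],2),P.round(3),px(c,P))
save("side0",cv2.resize(s["side"],(800,600)));save("top0",cv2.resize(s["top"],(800,600)))
print(ctrl.get_obs(),ctrl.pinch_z)
E
```

```text
pics
side [[-0.982, -0.079, 0.174, 0.304], [-0.19, 0.5, -0.845, 0.927], [-0.02, -0.862, -0.506, 0.668], [0.0, 0.0, 0.0, 1.0]] 379.52618637383904
key 0.98 [0.34  0.171 0.035] [304.5 255.5]
key 0.74 [0.538 0.219 0.126] [222.  230.1]
key 0.43 [0.552 0.021 0.015] [237.7 220.8]
hook_stand 0.75 [0.571 0.23  0.013] [211.5 267.3]
instrument 0.63 [ 0.518 -0.114  0.081] [256.8 180.8]
top [[-0.005, -0.996, 0.092, 0.347], [-1.0, 0.004, -0.007, 0.019], [0.007, -0.092, -0.996, 1.629], [0.0, 0.0, 0.0, 1.0]] 485.1945093042738
key 0.81 [0.338 0.16  0.039] [209.1 247.7]
key 0.79 [0.571 0.039 0.025] [246.2 177.4]
key 0.44 [0.54  0.212 0.122] [190.4 183.1]
key 0.23 [ 0.511 -0.187  0.111] [317.8 192.2]
hook_stand 0.62 [ 0.519 -0.192  0.105] [318.8 190. ]
slot 0.7 [ 0.529 -0.445  0.101] [398.2 186.4]
slot 0.69 [ 0.514 -0.187  0.112] [317.7 191.3]
instrument 0.84 [ 0.524 -0.186  0.095] [316.6 188.6]
{'time': 0.5, 'joints': array([-1.35762724e+00,  4.90921988e-01,  1.55897674e+00, -6.09129629e-06,
        1.09169676e+00, -1.05593007e-01]), 'joint_velocities': array([ 1.55647867e-03, -9.65591659e-04,  5.95226080e-04,  6.40215383e-04,
       -1.74152229e-03,  5.26147200e-05]), 'joint_torque': array([-2.74796139e-05, -6.12051415e+01, -2.58286697e+01,  6.92690257e-02,
        4.47346678e-02, -2.99834585e-05]), 'tool_pos': array([ 0.1958897 , -0.59348779,  0.21462081]), 'orientation': array([-3.14158927e+00,  5.07728532e-06,  3.18764904e-01]), 'force': array([-0.21074289,  0.36231369, -0.00896277]), 'wrist_torque': array([ 0.01043939,  0.04070282, -0.03943851]), 'gripper_width': 0.0952914409473087} 0.0188
```

View pics/side0.png

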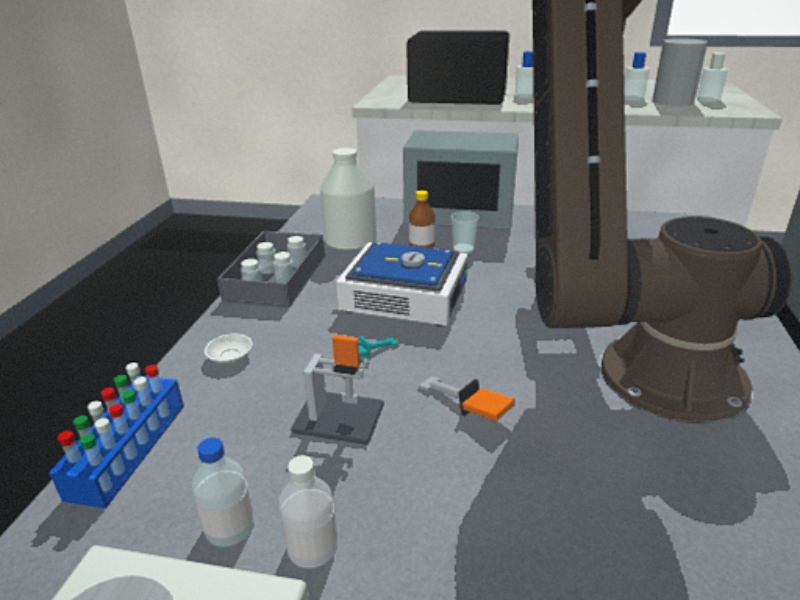

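View pics/top0.png

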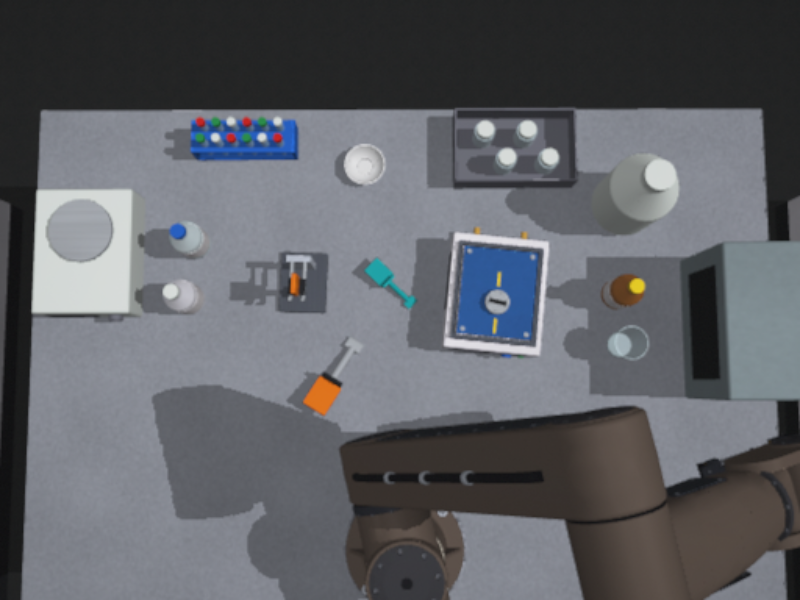

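Candidates in the 512x384 top image: small orange key hanging on the hook at (190,183), larger orange key lying on the table at (209,248), and a turquoise key at (246,177). The description fits the hanging one. Next I'll measure it and the instrument and check both in a close crop.

```bash
cat > m.py <<'E'
from h import *
T=dict(np.load("top0.npz"));S=dict(np.load("side0.npz"))
def hsv(im): return cv2.cvtColor(im,cv2.COLOR_RGB2HSV)
def rect(Q,n):
    (c,sz,a)=cv2.minAreaRect((Q[:,:2]*1000).astype(np.float32)); print(n,"rect c",np.round(c,1),"size",np.round(sz,1),"ang",round(a,1),"n",len(Q))
for c,D in(("top",T),("side",S)):
    P=cloud(c,D["d"]);h=hsv(D["im"]);H,Sa,V=h[...,0],h[...,1],h[...,2]
    near=(abs(P[...,0]-.54)<.1)&(abs(P[...,1]-.215)<.1)
    o=near&(H>3)&(H<20)&(Sa>150)&(P[...,2]>.1)
    Q=P[o];print(c,"key",Q.mean(0).round(4),Q.min(0).round(3),Q.max(0).round(3));rect(Q,"key")
    if c=="top":
        t=near&(P[...,2]>.095)&(P[...,2]<.125)&~o;rect(P[t],"stand top")
        pl=near&(P[...,2]>.004)&(P[...,2]<.03);rect(P[pl],"base plate")
    else:
        print("line fit",np.round(np.linalg.svd(Q[:,:2]-Q[:,:2].mean(0))[2][0],3))
    near=(abs(P[...,0]-.52)<.16)&(abs(P[...,1]+.19)<.16)
    b=near&(H>100)&(H<125)&(Sa>120)&(P[...,2]>.085)&(P[...,2]<.1);rect(P[b],"panel");print("z",np.median(P[b][:,2]))
    y=near&(H>18)&(H<35)&(Sa>120)&(P[...,2]>.085)&(P[...,2]<.11);Q=P[y]
    if len(Q):
        print("marks",Q.mean(0).round(4),len(Q),np.round(np.linalg.svd(Q[:,:2]-Q[:,:2].mean(0))[2][0],3))
    m=near&(P[...,2]>.098)&(P[...,2]<.115)&(Sa<60);rect(P[m],"fast")
    top=near&(P[...,2]>.07)&(P[...,2]<.1);rect(P[top],"instr top")
    for u,n,sz in((.54,"key",.08),):pass
a=cv2.resize(S["im"][185:290,170:275],(400,400),interpolation=3)
b=cv2.resize(T["im"][155:215,160:220],(400,400),interpolation=3)
e=cv2.resize(T["im"][160:220,288:348],(400,400),interpolation=3)
save("crop1",np.hstack([a,b]));save("crop2",e)
E
python3 m.py
```

```text
top key [0.5409 0.2147 0.1518] [0.523 0.211 0.106] [0.559 0.224 0.173]
key rect c [541.2 216.9] size [11.3 37. ] ang 86.5 n 70
stand top rect c [561.1 217.4] size [48.9 94.5] ang 84.2 n 208
base plate rect c [540.3 215.3] size [197.6 199.8] ang 89.8 n 1144
panel rect c [ 530.7 -192. ] size [153.4 179.7] ang 84.0 n 2167
z 0.09370387296868676
marks [ 0.5076 -0.1883  0.0959] 23 [-0.995  0.099]
fast rect c [ 530.9 -191.8] size [131.1 163.7] ang 84.4 n 175
instr top rect c [ 530.8 -189.8] size [200.6 242.5] ang 83.8 n 4290
side key [0.5392 0.2196 0.1433] [0.52  0.211 0.115] [0.56  0.225 0.167]
key rect c [539.6 217.5] size [11.4 40. ] ang 85.0 n 293
line fit [-0.997  0.077]
panel rect c [ 529.8 -190.4] size [155.5 185.5] ang 84.8 n 984
z 0.09361464279441828
marks [ 0.5029 -0.1893  0.0942] 18 [-0.994  0.109]
fast rect c [ 507.6 -185.9] size [45.9 46.6] ang 39.8 n 96
instr top rect c [ 526.9 -186.8] size [200.6 241. ] ang 83.8 n 2080
```

View pics/crop1.png

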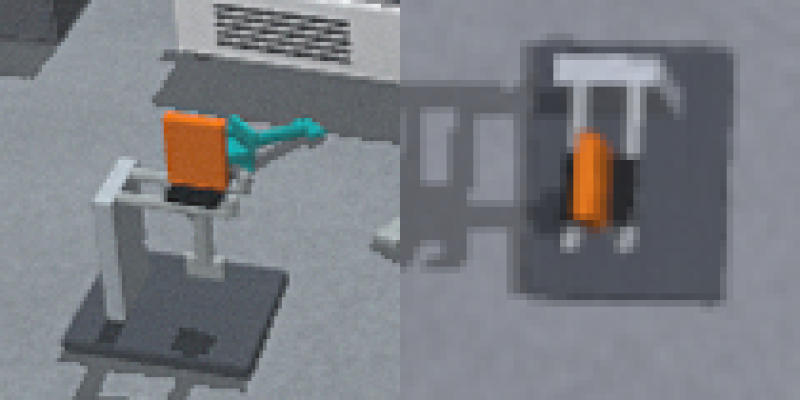

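View pics/crop2.png

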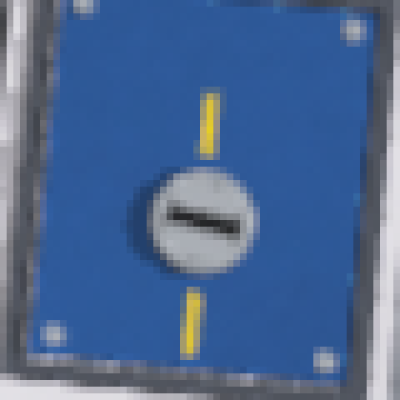

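The crops confirm it. The orange paddle stands on the fork at top px (190,183), with the post on the +x side. The slot is at top px (318,193), lying nearly across the yellow marks, so the fastener is at about 0.1 rad. Now moving above the key.

Request:
drive_tool(
  commands=[0,0,-6,0,0,0,0,-9,0,0,36.5,-29.4,-9,0.2,0,36.5,-29.4,-9,0.2,0,36.5,-29.4,-9,0.2,0,36.5,-29.4,-9,0.2,0,36.5,-29.4,-9,0.2,0,36.5,-29.4,-9,0.2,0,36.5,-29.4,-9,0.2,0,36.5,-29.4,-9,0.2,0,58.06,-66.19,-7,0.397,0,58.06,-66.19,-7,0.397,0,58.06,-66.19,-7,0.397,0,58.06,-66.19,-7,0.397,0,58.06,-66.19,-7,0.397,0,58.06,-66.19,-7,0.397,0,58.06,-66.19,-7,0.397,0,58.06,-66.19,-2,0.397,0,58.06,-66.19,-2,0.397,0,58.06,-66.19,-2,0.397,0],
  squeeze=20,
)

```text
time: 3.0
tool_pos: [0.5404, 0.2166, 0.2361]
orientation: [-3.141, -0.001, -0.079]
force: [0.1, 0.2, 1.3]
gripper_width: 0.0954
```

Request:
drive_tool(
  commands=[0,0,4,0,0,0,0,8,0,0,0,0,10,0,0,0,0,11.2,0,0,0,0,11.2,0,0.4,0,0,11.2,0,0.7,0,0,11.2,0,0.85,0,0,11.2,0,1,0,0,11.2,0,1,0,0,11.2,0,1,0,0,11.2,0,1,0,0,11.2,0,1],
  squeeze=25,
)

```text
time: 4.5
tool_pos: [0.5398, 0.217, 0.1226]
orientation: [3.142, -0.0, -0.078]
force: [-0.0, -0.4, -0.1]
gripper_width: 0.0206
```

Request:
drive_tool(
  commands=[0,0,0,0,1,0,0,0,0,1,0,0,0,0,1],
  squeeze=45,
)

```text
time: 4.88
tool_pos: [0.5398, 0.217, 0.1226]
orientation: [3.141, -0.0, -0.078]
force: [1.1, -0.2, -0.4]
gripper_width: 0.0096
```

```bash
python3 - <<'E'
from h import *
im,d=vision.snapshot("side")
save("grip",np.hstack([cv2.resize(im[150:290,150:300],(600,560),interpolation=3)]))
print(ctrl.get_obs()["gripper_width"],ctrl.get_obs()["force"])
E
```

```text
0.009839353530552626 [0.09609834 0.47762037 0.63859116]
```

View pics/grip.png

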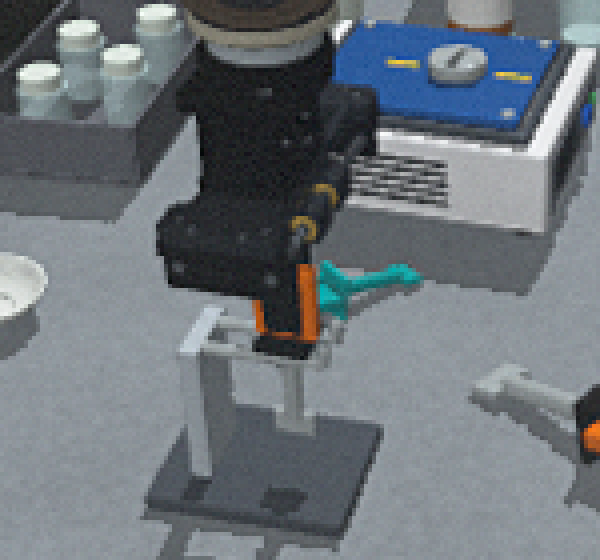

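Grip holds at 9.8 mm, with the pads on the paddle. Lifting straight up.

Request:
drive_tool(
  commands=[0,0,-1,0,1,0,0,-3,0,1,0,0,-6,0,1,0,0,-9,0,1,0,0,-12,0,1,0,0,-14,0,1,0,0,-14,0,1],
  squeeze=50,
)

```text
time: 5.8
tool_pos: [0.5402, 0.2172, 0.2643]
orientation: [-3.141, -0.003, -0.078]
force: [-0.3, 0.1, -0.8]
gripper_width: 0.0097
```

```bash
cat > slot.py <<'E'
from h import *
def ray(c,u,v,z):
    k=vision.calibration(c);T=np.array(k["pose"]);r=T[:3,:3]@np.array([(u-k["cx"])/k["fx"],(v-k["cy"])/k["fy"],1]);o=T[:3,3]
    return o+r*(z-o[2])/r[2]
def slot(c,im,z=.106,g=(.508,-.187)):
    u,v=px(c,[*g,z]);u,v=int(u),int(v);k=8;R=13
    a=cv2.resize(im[v-R:v+R+1,u-R:u+R+1],None,fx=k,fy=k,interpolation=cv2.INTER_CUBIC)
    gr=cv2.cvtColor(a,cv2.COLOR_RGB2HSV);
    steel=((gr[...,1]<75)|(gr[...,2]<70)).astype(np.uint8)
    n,l,st,ce=cv2.connectedComponentsWithStats(steel)
    # component containing/nearest centre
    i=1+np.argmax(st[1:,4]); hull=cv2.convexHull(cv2.findContours((l==i).astype(np.uint8),0,1)[0][0])
    dark=((gr[...,2]<90)&(l==i)).astype(np.uint8)
    n2,l2,s2,c2=cv2.connectedComponentsWithStats(dark); j=1+np.argmax(s2[1:,4])
    f=lambda x,y:ray(c,u-R+(x+.5)/k-.5,v-R+(y+.5)/k-.5,z)
    cs=f(*c2[j]); ys,xs=np.nonzero(l2==j); W=np.array([f(x,y)[:2] for x,y in zip(xs,ys)])
    d=np.linalg.svd(W-W.mean(0),full_matrices=False)[2][0]; d=d*np.sign(d[1])
    print(c,"slot centre",cs.round(4),"ang deg",np.degrees(np.arctan2(d[1],d[0])).round(1),"len",np.ptp(W@d).round(4),"steel bbox",st[i],)
if __name__=="__main__":
    for c in("top","side"): slot(c,np.load(c+"0.npz")["im"])
    for c in("top","side"):
        vision.snapshot(c)
        for t in("slot","key_tip","key"):
            for r in find_in(c,t)[:3]: print(c,t,round(r["p"],2),w(c,r["point"]).round(4))
    o=ctrl.get_obs();print(o["gripper_width"],o["tool_pos"],o["force"],o["joints"])
E
python3 slot.py
```

```text
top slot centre [ 0.5097 -0.1897  0.106 ] ang deg 76.4 len 0.0332 steel bbox [   50    43   130   126 12666]
side slot centre [ 0.482  -0.2382  0.106 ] ang deg 168.3 len 0.0193 steel bbox [   0    0  216   64 9738]
top slot 0.68 [ 0.5114 -0.1892  0.1081]
top key_tip 0.58 [0.4091 0.1209 0.0189]
top key_tip 0.55 [0.5726 0.0386 0.0246]
top key 0.64 [0.4038 0.1242 0.0261]
top key 0.63 [0.5734 0.0404 0.0269]
side key_tip 0.9 [0.3439 0.1688 0.0336]
side key_tip 0.83 [0.5382 0.2248 0.2534]
side key_tip 0.49 [0.5681 0.0406 0.0187]
side key 0.93 [0.3431 0.1708 0.0389]
side key 0.67 [0.5343 0.2162 0.2564]
side key 0.56 [0.5664 0.0426 0.0242]
0.009318257814171513 [0.53971153 0.21698613 0.26197589] [ 0.43808796  0.16778187 -0.6355129 ] [ 2.68769945e-01  3.85021119e-01  1.60509109e+00 -8.91781670e-05
  1.15251574e+00  1.91778318e+00]
```

Request:
drive_tool(
  commands=[0,5,0,-0.15,1,0,10,0,-0.3,1,0,15,0,-0.45,1,0,20,0,-0.6,1,0,25,0,-0.75,1,0,30,0,-0.9,1,0,35,0,-1.05,1,0,39,0,-1.2,1,0.07,40.7,0,-1.35,1,0.07,40.7,2,-1.426,1,0.07,40.7,4,-1.426,1,0.07,40.7,5,-1.426,1,0.07,40.7,5,-1.426,1,0.07,40.7,5,-1.426,1],
)

```text
time: 7.95
tool_pos: [0.509, -0.1888, 0.2132]
orientation: [3.141, 0.0, 1.348]
force: [0.6, 0.5, -1.4]
gripper_width: 0.0097
```

```bash
python3 - <<'E'
from h import *
o=ctrl.get_obs();tcp=o["tool_pos"];print(tcp,o["orientation"],o["force"],o["gripper_width"])
im,d=vision.snapshot("side");u,v=px("side",[.509,-.1885,.12]).astype(int);print(u,v)
print("tip px",px("side",tcp-[0,0,.0851]),"slot px",px("side",[.509,-.1885,.106]))
save("hov",cv2.resize(im[v-45:v+35,u-50:u+50],(800,640),interpolation=3)[:600])
np.savez("hov.npz",im=im,d=d)
for t in("key_tip","slot","key"):
    for r in find_in("side",t): 
        P=w("side",r["point"]);print(t,round(r["p"],2),P.round(4),px("side",P))
E
```

```text
[ 0.50901063 -0.18884221  0.21323537] [3.14070723e+00 2.64535580e-04 1.34787022e+00] [ 0.59430823  0.51730038 -1.39638045] 0.009668119968151066
263 160
tip px [263.7 157.7] slot px [263.7 163.8]
key_tip 0.74 [0.3423 0.1661 0.0352] [303.9 254.1]
key_tip 0.6 [0.5678 0.0415 0.0232] [230.8 222. ]
key_tip 0.53 [ 0.5115 -0.1773  0.2041] [262.  137.5]
slot 0.59 [ 0.5082 -0.1799  0.1028] [263.5 165.8]
key 0.87 [0.342  0.1703 0.0344] [303.8 255.4]
key 0.78 [0.5657 0.0406 0.0257] [231.5 221.2]
key 0.49 [ 0.5075 -0.1774  0.2076] [263.2 136.6]
```

View pics/hov.png

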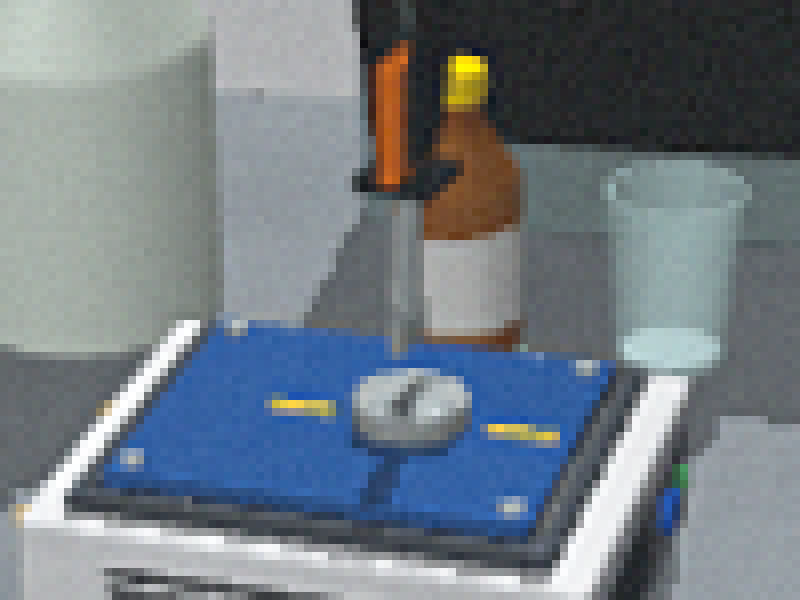

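```bash
python3 - <<'E'
from h import *
im=np.load("hov.npz")["im"];d=np.load("hov.npz")["d"]
g=cv2.cvtColor(im,cv2.COLOR_RGB2GRAY)
print("cols 256..272");
for v in range(142,170): print(v,g[v,256:273], np.round(d[v,258:270],2) if v<162 else "")
E
```

```text
cols 256..272
142 [160 146  92  98 105 105 129 137 127 101  85  88  84  85  80  84  84] [1.7  1.68 1.67 1.68 1.22 1.21 1.22 1.22 1.49 1.48 1.48 1.48]
143 [150 110  98 101 101 108 128 135 123  99  75  83  83  87  80  79  78] [1.68 1.69 1.68 1.68 1.22 1.22 1.22 1.22 1.48 1.48 1.48 1.48]
144 [106  93 102 106 104 108 131 134 120 100  86  87  88  71  69  76  99] [1.68 1.68 1.67 0.   1.23 1.22 1.22 1.22 1.49 1.49 1.49 1.49]
145 [ 94  99 103 102 104 109 127 135 116 123 169 167 163 157 162 159 161] [1.66 1.66 1.67 1.65 1.23 1.22 1.22 1.23 1.49 1.49 1.49 1.48]
146 [100 103 105 103  99 109 130 138 119 124 176 177 175 175 172 168 161] [1.66 1.65 1.66 1.65 1.23 1.23 1.22 1.22 1.49 1.49 1.49 1.49]
147 [101  96 104 104 101 108 132 138 115 125 175 172 171 171 168 162 164] [1.65 1.64 1.65 1.64 1.23 1.23 1.23 1.23 1.49 1.5  1.49 1.5 ]
148 [101 102 108 100 101 108 130 135 116 122 176 173 171 165 171 165 161] [1.64 1.63 1.63 1.63 1.23 1.23 1.23 1.23 1.5  1.49 1.48 1.5 ]
149 [105 102 102 103 100 110 130 131 120 121 175 176 168 171 170 165 165] [1.63 1.62 1.62 1.62 1.24 1.23 1.23 1.23 1.5  1.5  1.49 1.49
[... 1515 characters left out ...]
59 188 172 158 141  95  90  80  90  89] [1.31 1.31 1.32 1.29 1.28 1.28 1.28 1.28 1.28 1.28 1.31 1.31]
162 [ 86 101 141 185 183 181 190 189 167 133 148 166 162 172 136  82  85] 
163 [ 89 127 185 185 189 194 190 162  98 118 159 186 190 198 187 109  84] 
164 [101 156 194 192 187 188 163 101 101 155 185 188 190 191 190 159  85] 
165 [ 95 147 192 177 182 156  95  77 117 190 195 192 180 172 189 139  84] 
166 [ 90 117 158 177 190 156 112  83 138 192 201 219 181 150 121  98  82] 
167 [ 92  95 126 136 148 146 136 127 139 175 166 152 129 114  95  93  92] 
168 [ 87  80 125 123 128 134 133 133 128 137 127 119 109  99  96  81  90] 
169 [ 82  68  88 119 131 140 132 133 129 125 121 123 107  85  76  91  84]
```

The tip and slot agree to about 1 mm in the side image: tip about (263.7,157.6), slot about (264,164.1). Descending in steps.

Request:
drive_tool(
  commands=[0,-0.05,0.8,0,1,0,-0.05,1.5,0,1,0,-0.05,2.0,0,1,0,-0.05,2.3,0,1,0,-0.05,2.5,0,1,0,-0.05,2.65,0,1,0,-0.05,2.65,0,1],
)

```text
time: 9.02
tool_pos: [0.5082, -0.1887, 0.1861]
orientation: [3.142, 0.0, 1.348]
force: [-0.0, -0.2, -1.1]
gripper_width: 0.0097
```

Request:
drive_tool(
  commands=[0,0,0.1,0,1,0,0,0.2,0,1,0,0,0.25,0,1,0,0,0.25,0,1],
)

```text
time: 9.52
tool_pos: [0.5082, -0.1887, 0.1836]
orientation: [-3.142, 0.0, 1.348]
force: [0.5, -0.6, -0.9]
gripper_width: 0.0099
```

Request:
drive_tool(
  commands=[0,0,0,0.1,1,0,0,0,0.2,1,0,0,0,0.3,1,0,0,0,0.4,1,0,0,0,0.5,1,0,0,0,0.5,1],
)

```text
time: 10.28
tool_pos: [0.5085, -0.1889, 0.1837]
orientation: [3.141, -0.0, 0.849]
force: [0.8, -0.6, -0.7]
gripper_width: 0.0099
```

```bash
python3 - <<'E'
from h import *
o=ctrl.get_obs();print(o["force"],o["wrist_torque"],o["orientation"])
im,d=vision.snapshot("side");u,v=263,160
save("turn1",cv2.resize(im[v-35:v+25,u-35:u+35],(700,600),interpolation=3))
E
```

```text
[ 0.8421923  -0.60408461 -0.72944825] [-0.2799737  -0.39737463  0.02823115] [ 3.14069583e+00 -8.39070680e-05  8.48536375e-01]
```

View pics/turn1.png

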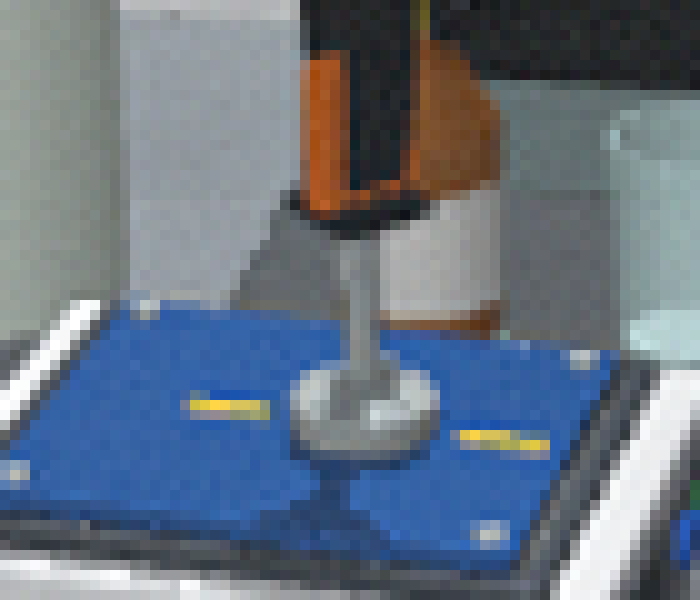

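Request:
drive_tool(
  commands=[0,0,0,0.12,1,0,0,0,0.24,1,0,0,0,0.36,1,0,0,0,0.48,1,0,0,0,0.6,1,0,0,0,0.7,1],
)

```text
time: 11.08
tool_pos: [0.5086, -0.1889, 0.1837]
orientation: [3.141, -0.001, 0.147]
force: [1.7, -1.9, -1.3]
gripper_width: 0.01
```

```bash
python3 - <<'E'
from h import *
o=ctrl.get_obs();print(o["force"],o["wrist_torque"],o["orientation"])
E
```

```text
[ 1.69265271 -1.8749099  -1.33739216] [-0.36608891 -0.48180372  0.0514291 ] [ 3.14078413e+00 -8.03765473e-04  1.46760351e-01]
```

Request:
drive_tool(
  commands=[0.03,0.04,0,0.1,1,0.03,0.04,0,0.2,1,0.03,0.04,0,0.3,1,0.03,0.04,0,0.38,1,0.03,0.04,0,0.41,1,0.03,0.04,0,0.41,1],
)

```text
time: 11.82
tool_pos: [0.5087, -0.1891, 0.1837]
orientation: [3.141, -0.0, -0.26]
force: [1.2, -0.9, -1.9]
gripper_width: 0.0097
```

```bash
python3 - <<'E'
from h import *
o=ctrl.get_obs();print(o["force"],o["wrist_torque"],o["orientation"],o["tool_pos"])
E
```

```text
[ 1.18259135 -0.85833128 -1.89427482] [-0.08767498 -0.36048693  0.02945145] [ 3.14146147e+00 -3.32480696e-04 -2.60265360e-01] [ 0.50868267 -0.18907109  0.18368381]
```

Request:
drive_tool(
  commands=[0,0,0,0.03,1,0,0,0,0.05,1,0,0,0,0.05,1],
)

```text
time: 12.2
tool_pos: [0.5087, -0.1891, 0.1837]
orientation: [3.141, -0.0, -0.312]
force: [2.5, -0.8, -0.7]
gripper_width: 0.0096
```

```bash
python3 - <<'E'
from h import *
o=ctrl.get_obs();print(o["force"],o["wrist_torque"],o["orientation"],o["tool_pos"],o["joints"])
im,d=vision.snapshot("side");u,v=263,160;np.savez("t2.npz",im=im)
im2,d2=vision.snapshot("top");np.savez("t2t.npz",im=im2)
U,V=px("top",[.509,-.189,.11]).astype(int)
save("turn2",np.hstack([cv2.resize(im[v-20:v+20,u-20:u+20],(400,400),interpolation=3),cv2.resize(im2[V-20:V+20,U-20:U+20],(400,400),interpolation=3)]))
E
```

```text
[ 2.46002533 -0.78633727 -0.65796575] [-0.15794954 -0.38119797  0.03893167] [ 3.14148661e+00 -3.01702089e-04 -3.12277400e-01] [ 0.50865475 -0.18910906  0.18368288] [-4.77656187e-01  4.10134716e-01  1.79825729e+00 -6.83693132e-05
  9.32885601e-01  1.40545826e+00]
```

View pics/turn2.png

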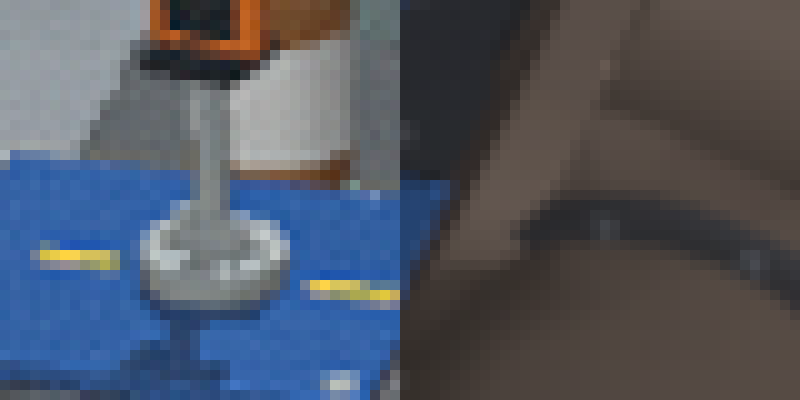

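Request:
drive_tool(
  commands=[0,0,0,0.02,1,0,0,0,0.04,1,0,0,0,0.04,1],
)

```text
time: 12.68
tool_pos: [0.5086, -0.1891, 0.1836]
orientation: [3.141, -0.0, -0.353]
force: [2.1, -1.2, -0.7]
gripper_width: 0.0095
```

```bash
python3 - <<'E'
from h import *
o=ctrl.get_obs();print(o["force"],o["wrist_torque"],o["orientation"],o["tool_pos"])
E
```

```text
[ 2.07805208 -1.1598111  -0.65853956] [-0.1880853  -0.53938637 -0.0044236 ] [ 3.14149183e+00 -1.99999677e-04 -3.52654518e-01] [ 0.50863126 -0.1890949   0.18364472]
```

Request:
drive_tool(
  commands=[0,0,0,0.02,1,0,0,0,0.04,1,0,0,0,0.04,1],
)

```text
time: 13.05
tool_pos: [0.5087, -0.1891, 0.1837]
orientation: [3.141, -0.0, -0.392]
force: [2.3, -1.1, -1.5]
gripper_width: 0.0104
```

```bash
python3 - <<'E'
from h import *
for c in range(4):
    o=ctrl.get_obs();print(o["force"],o["wrist_torque"],o["orientation"],o["joint_torque"][5]);im,d=vision.snapshot("side")
np.savez("t3.npz",im=im,d=d)
for t in("fastener","slot"):
    for r in find_in("side",t)[:2]: print(t,r["p"],w("side",r["point"]))
u,v=263,162
save("turn3",cv2.resize(im[v-11:v+13,u-16:u+16],(800,600),interpolation=cv2.INTER_CUBIC))
E
```

```text
[ 2.2563831  -1.09288283 -1.5422113 ] [-0.1974826  -0.67410605  0.21048948] [ 3.14146061e+00 -2.98750898e-04 -3.92419184e-01] 0.42027611285448074
[ 2.76474825 -0.01784932 -0.08965035] [-0.16957623 -0.61261675  0.22903524] [ 3.14148955e+00 -1.89866092e-04 -3.92061131e-01] 0.31682255677878857
[ 2.01010656 -0.65010463 -0.09200744] [-0.10425492 -0.64045043  0.2571446 ] [ 3.14145972e+00 -2.43156643e-04 -3.91959719e-01] 0.27053168043494225
[ 1.85946817 -1.05314147 -0.38323441] [-0.17308057 -0.63764047  0.23235914] [ 3.14148084e+00 -2.63589121e-04 -3.91986287e-01] 0.2533881179988384
fastener 0.44 [ 0.50452033 -0.1773222   0.10557619]
slot 0.52 [ 0.50549686 -0.17346123  0.1059876 ]
```

View pics/turn3.png

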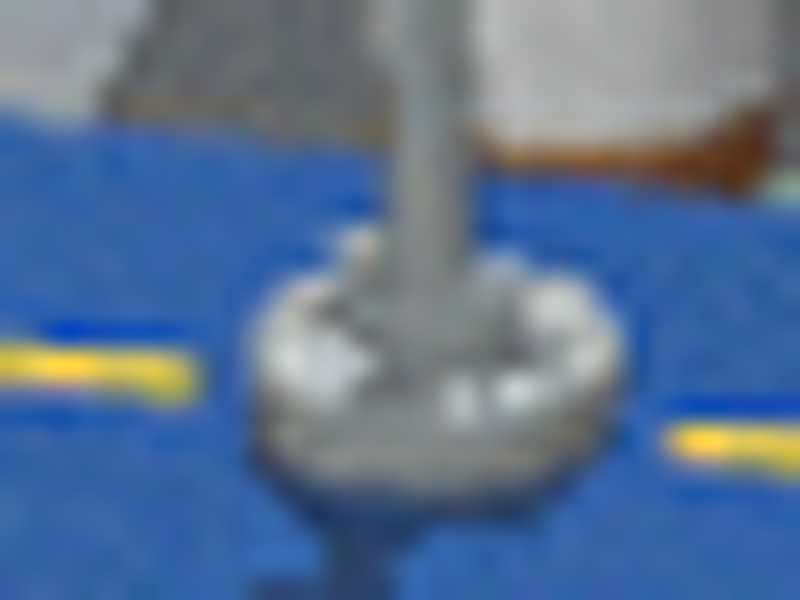

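Wrist torque jumped to 0.23 N m, so the fastener is at its end stop of 1.66, which counts as aligned. Easing the turn back within the blade's play, then pressing down step by step.

Request:
drive_tool(
  commands=[0,0,0,-0.04,1,0,0,0.1,-0.05,1,0,0,0.2,-0.05,1,0,0,0.3,-0.05,1,0,0,0.4,-0.05,1,0,0,0.5,-0.05,1,0,0,0.5,-0.05,1],
  squeeze=60,
)

```text
time: 14.22
tool_pos: [0.5083, -0.189, 0.1786]
orientation: [3.141, 0.001, -0.342]
force: [-3.8, -0.8, 5.0]
gripper_width: 0.0099
```

Request:
drive_tool(
  commands=[0.02,0,0.1,0,1,0.04,0,0.2,0,1,0.04,0,0.25,0,1,0.04,0,0.3,0,1,0.04,0,0.3,0,1],
)

```text
time: 14.85
tool_pos: [0.5085, -0.189, 0.1758]
orientation: [3.141, 0.001, -0.342]
force: [-4.9, 0.4, 8.3]
gripper_width: 0.0098
```

Request:
drive_tool(
  commands=[0.03,0,0.05,0,1,0.03,0,0.1,0,1,0.03,0,0.15,0,1,0.03,0,0.15,0,1],
)

```text
time: 15.35
tool_pos: [0.5087, -0.1891, 0.1752]
orientation: [3.141, 0.001, -0.342]
force: [-8.2, 1.9, 18.8]
gripper_width: 0.0094
```

```bash
python3 - <<'E'
from h import *
o=ctrl.get_obs();print(o["force"],o["wrist_torque"],o["orientation"],o["tool_pos"])
im,d=vision.snapshot("side");P=cloud("side",d);h=cv2.cvtColor(im,cv2.COLOR_RGB2HSV)
near=(abs(P[...,0]-.52)<.16)&(abs(P[...,1]+.19)<.16)
b=near&(h[...,0]>100)&(h[...,0]<125)&(h[...,1]>120)&(P[...,2]>.075)&(P[...,2]<.1);print("panel z",np.median(P[b][:,2]),b.sum())
E
```

```text
[-8.22847533  1.87375178 18.76424461] [ 0.39424581  2.28333644 -0.02605901] [ 3.14134556e+00  7.35463514e-04 -3.42043215e-01] [ 0.50865939 -0.1890801   0.17522496]
panel z 0.08777791451509387 907
```

Request:
drive_tool(
  commands=[-0.04,0,0,0,1,-0.08,0,0,0,1,-0.08,0,0,0,1,-0.08,0,0,0,1],
)

```text
time: 15.9
tool_pos: [0.5084, -0.189, 0.1753]
orientation: [3.141, -0.001, -0.342]
force: [-6.3, -0.3, 16.3]
gripper_width: 0.0095
```

```bash
python3 - <<'E'
from h import *
for i in range(3):
    o=ctrl.get_obs();print(o["time"],o["force"],o["wrist_torque"],o["orientation"],o["tool_pos"],o["gripper_width"]);im,d=vision.snapshot("side")
P=cloud("side",d);h=cv2.cvtColor(im,cv2.COLOR_RGB2HSV)
near=(abs(P[...,0]-.52)<.16)&(abs(P[...,1]+.19)<.16)
b=near&(h[...,0]>100)&(h[...,0]<125)&(h[...,1]>120)&(P[...,2]>.075)&(P[...,2]<.1);print("panel z",np.median(P[b][:,2]))
save("fin",cv2.resize(im[110:200,200:320],(800,600),interpolation=cv2.INTER_CUBIC))
E
```

```text
15.9 [-6.31647881 -0.3313254  16.32299477] [0.34623001 1.73560936 0.0200478 ] [ 3.14130082e+00 -6.45436587e-04 -3.42192118e-01] [ 0.50841403 -0.18902975  0.17525586] 0.009461136227011592
15.95 [-6.34704484  0.39568471 16.71675315] [0.30211044 1.68763906 0.01524967] [ 3.14130916e+00 -6.28307603e-04 -3.42123853e-01] [ 0.5084     -0.18899997  0.17527646] 0.009448059897891133
16.0 [-6.15444367  0.43373769 16.06275222] [0.27668183 1.67319424 0.05238148] [ 3.14127747e+00 -6.30053349e-04 -3.42068686e-01] [ 0.50841967 -0.18899686  0.17525864] 0.009616536407643091
panel z 0.08778007788792724
```

View pics/fin.png

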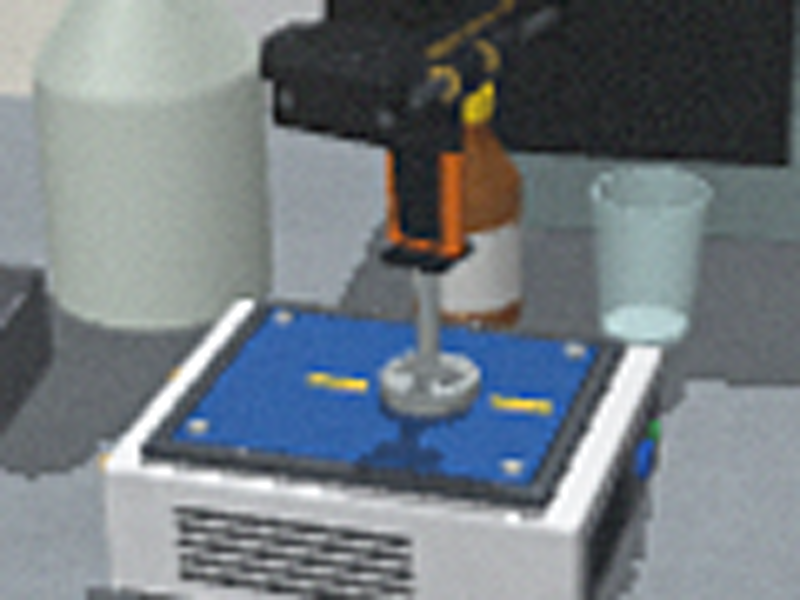

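The panel is flush at z = 0.0878, the push is steady at about 16–17 N, and the grip is held. Handing in.

```bash
python3 -c "
from cell import ctrl
print(ctrl.job_done())"
```

```text
the job is handed in; nothing more can be done
None
```

I lifted the small hanging orange key off its fork and put the blade in the slot. I turned the fastener clockwise to its end stop just past the marks, then pressed the panel down with the key. I handed the job in at about 16 s, still gripping the key and pressing.

**Last checks:**
- **Panel:** its top measured 87.8 mm against 88 mm for fully down. It started at 93.6 mm.
- **Push:** steady at about 16–17 N downward, against the roughly 9 N needed.
- **Grip:** the finger opening was 9.5 mm on the 10 mm paddle, so the key was still held.
- **Alignment:** I inferred this from the wrist torque jumping to 0.23 N m at the stop. The side picture agrees, but the arm blocked the top camera, so I could not measure the slot angle directly. I then turned the key back 0.05 rad, within the blade's play, and the wrist torque read about zero.
- **Side load:** about 6 N of sideways force remained on the key. I shifted the tool to reduce it, which only brought it down from 8 N.
- **Bystanders:** the amber bottle and beaker look unmoved in the last picture. I took no closing picture of the other two bottles, but the arm did not go near them.

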